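Clamp the re-glued chopping board

ROBOT

A 6-joint arm with a two-finger parallel gripper is mounted at the origin on a cart in front of the work surface, level with it; the furniture and walls round the work are solid. World frame = base frame: x ahead of the robot, y to its left, z up, the work surface at z = 0. Lengths are in m, angles in rad, forces in N, time in s.
With the tool pointing down it reaches from about 0.3 to 0.75 m from the base axis. Payload 8.5 kg.
Tool frame: the origin (TCP) lies midway between the tips of the shut fingers; the grasp point (between the pads) lies 19 mm behind it (manip.hold_point_z is the distance from the TCP to the grasp point, in m); z points along the fingers, y is the line along which they close (so a half turn about z gives the same grasp; the last joint's range is limited). The gripper opens to 88 mm and grips with 3 to 60 N. Pads are 18 mm wide; open, the fingers measure 123 mm over their backs; the gripper's body (75 mm by 187 mm) begins 45 mm behind the grasp point.
Start: joints at [0.995, 0.381, 1.297, -0, 1.464, -0.215], TCP at [0.194, 0.515, 0.239] pointing down, gripper open.
Joint ranges: [-3.11, 3.11], [-0.89, 2.33], [0.22, 2.48], [-1.42, 4.56], [0.17, 2.85], [-2.88, 2.88]. Speed limits (rad/s): [2.39, 2.39, 3.14, 3.14, 3.14, 3.14].

INTERFACE

Orientations are given as a rotation vector (axis times angle).
In Python, from workcell import manip gives the robot as it stands.
- The arm moves only by the tool shift_gripper, called by a JSON object that holds its "fn" and its "kwargs", one argument or row to a line. Schema: {"type":"object","properties":{"rows":{"type":"array","items":{"type":"object","properties":{"sx":{"type":"number"},"sy":{"type":"number"},"sz":{"type":"number"},"rx":{"type":"number"},"ry":{"type":"number"},"rz":{"type":"number"}},"additionalProperties":false},"minItems":1,"maxItems":20},"aperture":{"type":"number"},"only":{"type":"string"},"quiet":{"type":"boolean"},"lines":{"type":"string"}},"required":["rows"],"additionalProperties":false}. rows is a list of rows, 1 to 20 of them, each an object with the fields sx, sy, sz (the shift in shares of the most that a row can go, 1 being 50 mm), rx, ry, rz (a rotation vector in parts of the range, where 1.0 means 2 pi rad); a field left out counts as zero; each row shifts and turns the commanded pose from where the row before left it, along the tool's axes as they then stand; what a row does not reach is not made up. A row lasts 1/10 s, in which the tool goes at most 0.05 m and 0.15 rad, less where a joint would pass 70% of its speed; a pose out of reach is approached as far as the arm can. aperture is the finger opening in m, set as the call begins (left out keeps the last). The fingers move at their own pace and stop on an object; the grip force is fixed at half the most. Time passes only in rows, so rows that do not move let the fingers close. The tool returns the time, the measured TCP pose, the force, the opening and the grip force at its end. only (a regular expression) keeps the lines of the reply that match it, lines (a string "A,B") keeps lines A to B, and quiet returns only ok. Input that does not fit is refused with a message, and nothing moves.
- manip.get_obs(): the state, without advancing time (a new reading comes with each control period).
- manip.read_camera(name): name is "side" or "top"; returns the picture (480x640x3 uint8, red, green, blue); there is no depth.
- manip.camera_model(name): a dict with "vertical_fov" (degrees; the focal length in pixels is half the picture's height over the tangent of half this angle, whatever the lens; pixels are square), "cx", "cy" (the principal point, pixels), "R" (3x3) and "t" (3): a world point X has camera coordinates R X + t. Camera axes: x right, y down, z forward; pixel columns grow to the right and rows downward; lengths in m; the calibration is good to about 2 mm. A picture is of the moment at which its call begins. camera_model takes no time and is no camera call.
- manip.close_job(): hands the job in; it is judged then, once.
The state is a dict: "time": time; "joints": joint angles; "dq": joint speeds; "joint_efforts": joint torques, N m; "ee_pos": TCP position; "eef_rot": TCP orientation; "force": force on the tool from outside, world axes, zero at the start; "torque": the same for the moment, N m; "width": finger opening in m; "grip_force": force on a finger pad.
Only numpy, scipy, OpenCV 4.12 (cv2) and the standard library are available. Lean on these libraries where they do the work, as an engineer would, in place of code of your own. Each camera call takes 0.05 s, during which the arm holds its last target. There are 200 camera calls.

TASK

The split chopping board has been glued and its two halves pushed part-way onto their dowels. Take the one-hand bar clamp by its grip and trigger, set it on its jaws across the middle of the board, square to the joint, and pump the trigger until the jaws have drawn the joint fully closed and press firmly on both edges, without crushing the wood and without knocking the things round about. Finish still holding the clamp with the trigger squeezed and that pressure on the joint: do not let go.

Things in the scene. Friction and masses are not known exactly. Their poses are not given: they have to be found in the camera images.
- half_a: one half of the split wooden board: slab 170 x 65 x 22 mm (own x, y, z), pale and brown staves along x, 0.14 to 0.22 kg, lying loose on the worktop. Origin: centre of its underside. Its +y edge is the joint face, with two 8 mm dowels 24 mm long at x = -55 and +55 mm; its -y edge, 32.5 mm from the origin, is the board's plain outer edge.
- half_b: the other half, the same slab, at the +y side of half_a, axes parallel. Origin: centre of its underside. Its -y edge is the joint face (holes 27 mm deep take the dowels with 1.5 mm play), its +y edge the plain outer edge. At first the joint gapes 8 to 14 mm; closed, its origin is 65 mm along y from half_a's and the board is 130 mm wide.
- joint_b1 (a point): top corner of half_b's joint face at its -x end (-85, -32.5, 22 mm in half_b); closed, it is at y = 32.5 mm in half_a
- joint_b2 (a point): top corner of half_b's joint face at its +x end (85, -32.5, 22 mm in half_b); closed, it is at y = 32.5 mm in half_a
- clamp: loose one-hand bar clamp, black with a steel bar, 0.55 kg, standing on its two jaws, grip and trigger up. Origin: on the surface under the near pad's face; +x along the bar from far jaw to grip, z up. In mm: near jaw x 0 to 23, z 0 to 36; cheeks round the bar x 8 to 92, z 30 to 66; bar z 36 to 57, its tail ends at x = 88 + clamp_bar; 30 wide in y; balances at x = -47.
- clamp_grip (a point): between grip and trigger, at (47, 0, 88) mm in the clamp. The fixed grip is an upright block x 41 to 65, y -13 to 13, up to z 114 mm; the trigger is on its -x side. Fingers straddling both and closing along the clamp's x squeeze the trigger: at this height 60 mm over both when released (x 4 to 65), 38 mm when fully squeezed (x 27 to 65).
- trigger: grey trigger, 20 mm wide, face rounded (18 mm radius). Origin: its pivot, (22, 0, 30) mm in the clamp; own z along it, blade from 40 to 74 mm. Released it leans 0.2 rad towards the far jaw; fully squeezed, 0.2 rad towards the grip. A spring of 2 to 4 N returns it. With the joint closed it stops part-way: F newton on it press the jaws with about 1.75 F less 6 to 9 N; let go, most of that is lost.
- clamp_bar (a joint): how far the far jaw has been drawn in (m): the free opening between the pads is 0.180 minus this. 0 to 0.012 at first, at most 0.066. Only pumping moves it, only inwards: a full squeeze draws it in about 10 mm, and after full release of the trigger the next one takes it 10 mm further (ratchet, 5 mm notches).
- near_face (a point): middle of the near pad's face: x = 0 of the clamp, 12 mm above its foot
- far_face (a point): middle of the far pad's face, 12 mm above the foot, at x = clamp_bar - 0.180 m of the clamp; the far jaw is 30 mm thick beyond it, 28 mm wide, 59 mm tall
- near_pad: soft rubber pad of the near jaw, 27 x 27 mm, 3 to 30 mm above the foot; gives 1 mm for each 10 N and goes solid after 4.5 mm. 10 to 40 N on each pad is right for the joint; above 60 N the wood is crushed.
- far_pad: rubber pad of the far jaw, just the same
- glue_bottle: white round bottle, 42 mm across, 135 mm tall, upright at the back; origin under its centre; leave it alone
- egg_timer: low round kitchen timer, 63 mm across, 39 mm tall, before the kettle; origin under its centre; leave it alone
- spice_jar_left: spice jar, 45 mm across, 106 mm tall, at the back left; leave it alone
- gas_lighter: stick lighter 202 mm long lying in front of the hob; leave it alone
- garlic: bulb of garlic, 60 mm across, by the kettle; leave it alone

How it is judged:
By the outcome, as a careful person would: the job done as asked, in the order asked, and still so for the second after the job is handed in, while the arm keeps its last pose, push and grip.
It also fails if it takes over 72 s, if anything falls off the work surface, if the arm or the gripper's body presses on something with over 40 N, if the wrist force passes 120 N, or if a joint passes its speed limit or range.

## Working session

There is one attempt and no reset: what is moved stays moved. The work goes in short steps, Python scripts to look and compute and a tool call to move; the robot and the scene stay as the last step left them, time stands still between calls to the robot, and variables do not carry over. Pictures are saved under pics/ and viewed, at most 10 in all, crops included, and the job is handed in when it is done.

```bash
mkdir -p pics
```

Create h.py:
```python
import numpy as np, cv2
from scipy.spatial.transform import Rotation as Rn
from workcell import manip
def model(n):
    m=manip.camera_model(n); f=240/np.tan(np.radians(m["vertical_fov"])/2)
    return m,f,np.array(m["R"]),np.array(m["t"])
def ray(n,u,v):
    m,f,R,t=model(n); d=R.T@np.array([(u-m["cx"])/f,(v-m["cy"])/f,1]); return -R.T@t,d
def plane(n,u,v,z):
    c,d=ray(n,u,v); return c+d*(z-c[2])/d[2]
def proj(n,X):
    m,f,R,t=model(n); p=R@np.array(X)+t; return np.array([m["cx"]+f*p[0]/p[2],m["cy"]+f*p[1]/p[2]])
def snap(n,fn):
    im=manip.read_camera(n)[:,:,::-1].copy(); cv2.imwrite("pics/"+fn,im); return im
```

Run:
```python
from h import *
for n in("top","side"):
    snap(n,n+"0.png"); m=manip.camera_model(n); print(n,m, -np.array(m["R"]).T@m["t"])
print(manip.get_obs())
```

```text
top {'vertical_fov': 45.33610777281639, 'cx': 320.6092892088471, 'cy': 236.03503004568216, 'R': array([[ 0.08887252, -0.9960028 , -0.00894937],
       [-0.92021248, -0.07866456, -0.38343303],
       [ 0.38119637,  0.04231198, -0.92352532]]), 't': array([-0.23059254,  0.50602856,  1.40964154])} [-0.0512031  -0.24950903  1.49380407]
side {'vertical_fov': 54.63589741610578, 'cx': 314.3874909531242, 'cy': 233.36426352510847, 'R': array([[-0.86141511, -0.50773176, -0.01313322],
       [-0.38174086,  0.66428274, -0.6426526 ],
       [ 0.3350193 , -0.54857717, -0.76604514]]), 't': array([0.36874096, 0.39214563, 0.88129575])} [0.17208595 0.41018465 0.93196849]
{'time': 0.1, 'joints': array([ 9.94718403e-01,  3.81158396e-01,  1.29813940e+00,  2.17723783e-05,
        1.46357562e+00, -2.15306715e-01]), 'dq': array([ 0.00040142, -0.00121925, -0.00281267, -0.00097678, -0.00018097,
        0.00138971]), 'joint_efforts': array([ 4.19425502e-03, -4.38655329e+01, -2.24907893e+01,  7.14258221e-02,
        3.42688838e-02, -7.29671410e-05]), 'ee_pos': array([0.19401803, 0.51439311, 0.23819889]), 'eef_rot': array([-5.63541164e-01, -3.09011251e+00,  1.84294739e-03]), 'force': array([-0.25003412, -0.44283735,  0.06966199]), 'torque': array([0.02478026, 0.03531696, 0.08577646]), 'grip_force': 0.0, 'width': 0.08804349816824006}
```

View pics/top0.png

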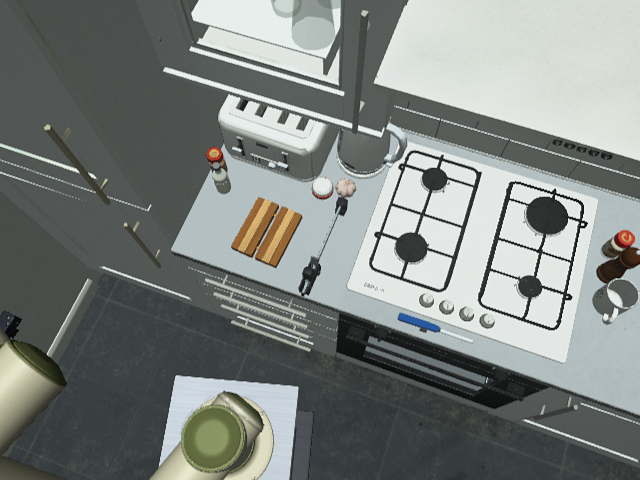

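View pics/side0.png

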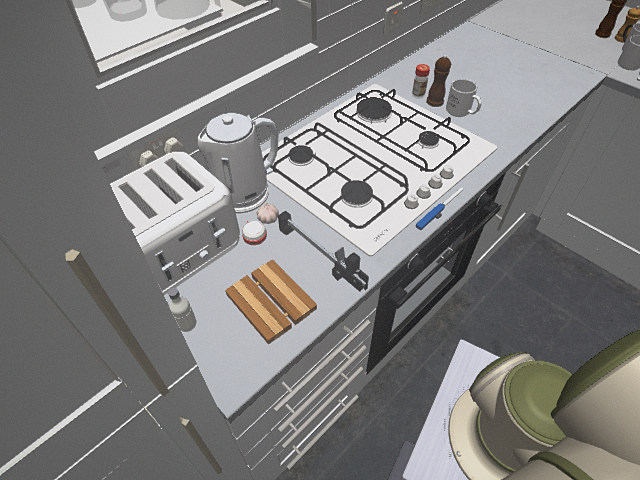

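The top view shows the board halves at about (255,225) and (279,236). The clamp runs from its far jaw at (342,205) to its grip at (310,275), with the timer (322,187) and garlic (345,187) just behind the far jaw. The side view agrees. Next I'll zoom in.

Run:
```python
from h import *
a=cv2.imread("pics/top0.png")[170:305,195:375]; b=cv2.imread("pics/side0.png")[190:350,160:380]
a=cv2.resize(a,None,fx=3,fy=3,interpolation=cv2.INTER_CUBIC);cv2.imwrite("pics/ct.png",cv2.resize(cv2.imread("pics/top0.png")[170:305,195:375],(800,600),interpolation=cv2.INTER_CUBIC))
cv2.imwrite("pics/cs.png",cv2.resize(b,(792,576),interpolation=cv2.INTER_CUBIC))
for n in("top","side"):
    im=cv2.imread(f"pics/{n}0.png");h=cv2.cvtColor(im,cv2.COLOR_BGR2HSV)
    m=cv2.inRange(h,(5,70,90),(25,255,255)); m=cv2.medianBlur(m,3)
    cs,_=cv2.findContours(m,cv2.RETR_EXTERNAL,cv2.CHAIN_APPROX_NONE)
    for c in cs:
        if cv2.contourArea(c)<500: continue
        q=cv2.approxPolyDP(cv2.convexHull(c),3,True)[:,0]
        print(n,cv2.contourArea(c),q.tolist()); 
        print([plane(n,u,v,.022)[:2].round(4).tolist() for u,v in q])
```

```text
top 2608.0 [[259, 197], [300, 215], [275, 265], [231, 246]]
[[0.6616, 0.004], [0.6153, -0.1185], [0.4608, -0.0661], [0.5056, 0.0615]]
side 3689.0 [[273, 260], [315, 305], [280, 335], [266, 339], [226, 289]]
[[0.6146, -0.1179], [0.4614, -0.0598], [0.4889, 0.0427], [0.5097, 0.0658], [0.6627, 0.007]]
```

View pics/ct.png

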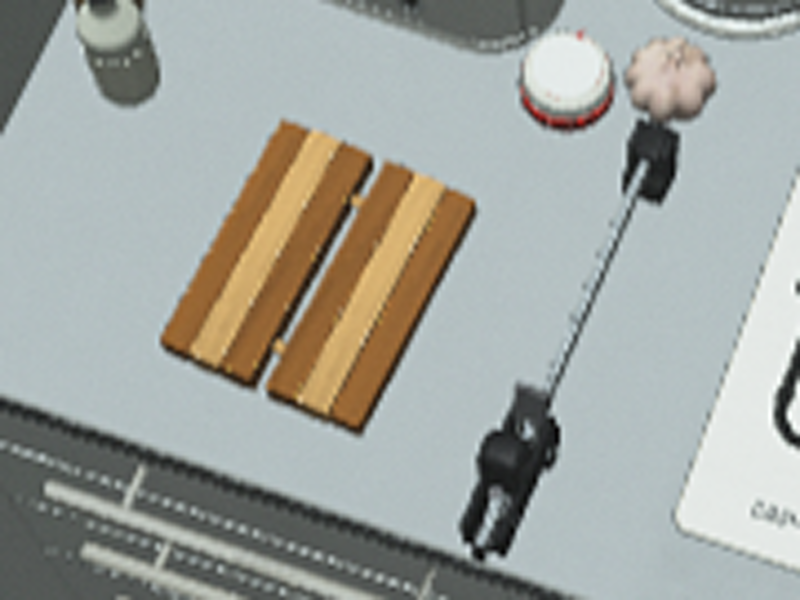

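View pics/cs.png

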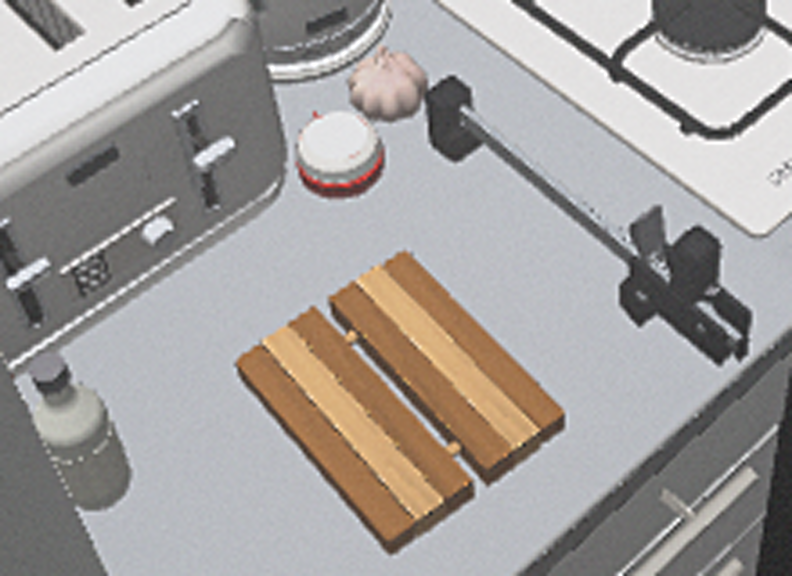

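The crops show the gaping joint with dowels, the far jaw about 20 mm from the garlic, and the grip and trigger at the front. Next I'll triangulate the clamp, bottle and toaster.

Run:
```python
from h import *
T=lambda x,y:(195+x*180/800,170+y*135/600)
S=lambda x,y:(160+x/3.6,190+y/3.6)
def tri(a,b):
    c1,d1=ray("top",*a);c2,d2=ray("side",*b); M=np.c_[d1,-d2]
    s=np.linalg.lstsq(M,c2-c1,rcond=None)[0]; p=c1+s[0]*d1;q=c2+s[1]*d2; return ((p+q)/2).round(4),np.linalg.norm(p-q).round(4)
P=lambda n,uv,z:plane(n,*uv,z)[:2].round(4)
print("bar far end",tri(T(645,170),S(467,115)),"bar at cheek",tri(T(550,400),S(632,250)))
for z in(.047,.057): print(z,P("top",T(645,170),z),P("top",T(550,400),z),P("side",S(467,115),z),P("side",S(632,250),z))
print("grip top centre",P("top",T(505,447),.114),P("side",S(697,240),.114),tri(T(505,447),S(697,243)))
print("farjaw top ctr",P("top",T(655,138),.059),P("side",S(452,92),.059))
print("tail end z57",P("top",T(482,545),.05),P("side",S(742,340),.05))
print("bottle base",P("top",T(130,100),0),P("side",S(100,500),0))
print("timer top",P("top",T(568,70),.039),P("side",S(340,145),.039))
print("garlic",P("top",T(670,78),.03),P("side",S(388,85),.03))
print("toaster bottom front corners",P("side",S(280,190),0),P("side",S(15,365),0),"counter front",P("top",T(200,450),0),P("top",T(560,585),0))
print("hob edge",P("top",T(680,520),0),P("top",T(790,200),0))
```

```text
bar far end (array([ 0.6366, -0.2298,  0.0404]), np.float64(0.0008)) bar at cheek (array([ 0.478 , -0.1841,  0.0397]), np.float64(0.0018))
0.047 [ 0.6339 -0.2299] [ 0.4763 -0.1844] [ 0.6327 -0.225 ] [ 0.4745 -0.179 ]
0.057 [ 0.6292 -0.23  ] [ 0.4726 -0.1849] [ 0.6275 -0.2178] [ 0.4711 -0.1723]
grip top centre [ 0.4212 -0.1644] [ 0.4209 -0.1609] (array([ 0.4228, -0.164 ,  0.107 ]), np.float64(0.0016))
farjaw top ctr [ 0.6508 -0.2346] [ 0.6472 -0.2293]
tail end z57 [ 0.3814 -0.1529] [ 0.3795 -0.1497]
bottle base [0.6782 0.1106] [0.6839 0.1251]
timer top [ 0.7041 -0.1753] [ 0.6992 -0.1625]
garlic [ 0.7085 -0.2407] [ 0.7074 -0.2331]
toaster bottom front corners [ 0.7351 -0.1313] [0.7984 0.0765] counter front [0.4421 0.0304] [ 0.3754 -0.1991]
hob edge [ 0.4226 -0.2684] [ 0.6428 -0.3237]
```

Add to h.py:
```python
def delta(x,y,z,h):
    "tool-axis translation to the target, and tool rz to turn afterwards"
    o=manip.get_obs(); R=Rn.from_rotvec(o["eef_rot"]).as_matrix(); p=o["ee_pos"]
    hc=np.arctan2(R[1,1],R[0,1]); d=R.T@(np.array([x,y,z])-p)
    rz=-(np.radians(h)-hc); rz=(rz+np.pi)%(2*np.pi)-np.pi
    print("t",o["time"],"pos",p.round(4),"head",np.degrees(hc).round(2),"tilt",R[2,2].round(4),"d",d.round(4),"rz",rz.round(4),"F",np.array(o["force"]).round(1),"w",round(o["width"],4),"gf",o["grip_force"])
CX=np.array([np.cos(np.radians(163.1)),np.sin(np.radians(163.1))]); C0=np.array([.4722,-.1784])
```

Run:
```python
from h import *
p=C0+CX*.040; print(p); delta(*p,.18,-16.9)
```

```text
[ 0.43392746 -0.16677191]
t 0.1 pos [0.194  0.5144 0.2382] head 69.33 tilt -1.0 d [-0.4649 -0.5526  0.0588] rz 1.505 F [-0.3 -0.4  0.1] w 0.088 gf 0.0
```

Careful with the scale: shifts go in shares of 50 mm and turns go in shares of 2 pi rad. That gives: -0.033 m is -0.66, -0.0278 m is -0.556.

{"fn": "shift_gripper", "kwargs": {
  "rows": [
    {"sx": -0.4, "sy": -0.5},
    {"sx": -0.556, "sy": -0.66},
    {"sx": -0.556, "sy": -0.66},
    {"sx": -0.556, "sy": -0.66},
    {"sx": -0.556, "sy": -0.66},
    {"sx": -0.556, "sy": -0.66},
    {"sx": -0.556, "sy": -0.66},
    {"sx": -0.556, "sy": -0.66},
    {"sx": -0.556, "sy": -0.66},
    {"sx": -0.556, "sy": -0.66},
    {"sx": -0.556, "sy": -0.66},
    {"sx": -0.556, "sy": -0.66},
    {"sx": -0.556, "sy": -0.66},
    {"sx": -0.556, "sy": -0.66},
    {"sx": -0.556, "sy": -0.66},
    {"sx": -0.556, "sy": -0.66, "sz": 0.4},
    {"sx": -0.556, "sy": -0.66, "sz": 0.4},
    {"sz": 0.36}
  ],
  "aperture": 0.088
}}

```text
time: 1.9
ee_pos: [0.4349, -0.171, 0.1793]
eef_rot: [0.57, 3.089, -0.001]
force: [-0.5, 0.1, 0.3]
width: 0.0878
grip_force: 0.0
```

{"fn": "shift_gripper", "kwargs": {
  "rows": [
    {"rz": 0.0218},
    {"rz": 0.0218},
    {"rz": 0.0218},
    {"rz": 0.0218},
    {"rz": 0.0218},
    {"rz": 0.0218},
    {"rz": 0.0218},
    {"rz": 0.0218},
    {"rz": 0.0218},
    {"rz": 0.0218},
    {"rz": 0.0215},
    {},
    {}
  ]
}}

```text
time: 3.2
ee_pos: [0.4337, -0.1668, 0.1806]
eef_rot: [-2.52, -1.875, 0.0]
force: [-0.1, 0.2, 0.4]
width: 0.0883
grip_force: 0.0
```

Run:
```python
from h import *
p=C0+CX*.040; delta(*p,.072,-16.9)
im=snap("side","side1.png"); cv2.imwrite("pics/c1.png",cv2.resize(im[150:360,200:480],(800,600)))
```

```text
t 3.2 pos [ 0.4337 -0.1668  0.1806] head -16.69 tilt -1.0 d [1.000e-04 2.000e-04 1.086e-01] rz 0.0036 F [-0.1  0.2  0.4] w 0.0883 gf 0.0
```

View pics/c1.png

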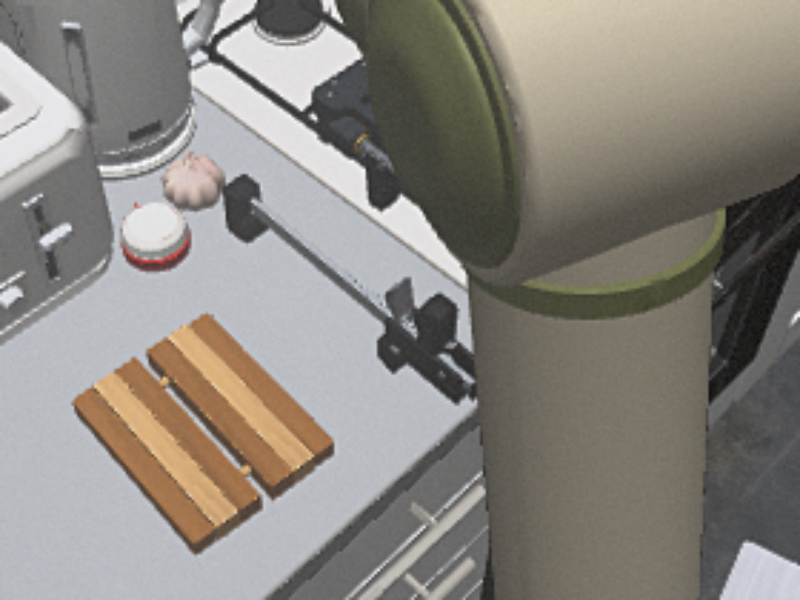

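The side crop shows the clamp free at (390,310), with a finger above it at (380,190). It's still clear, so I'll descend.

Scaled: 0.02 m is 0.4, 0.01 m is 0.2.

{"fn": "shift_gripper", "kwargs": {
  "rows": [
    {"sz": 0.4},
    {"sz": 0.4},
    {"sz": 0.4},
    {"sz": 0.2},
    {"sz": 0.1},
    {"sz": 0.1},
    {}
  ]
}}

```text
time: 3.95
ee_pos: [0.4339, -0.167, 0.1008]
eef_rot: [2.523, 1.871, 0.0]
force: [0.5, 0.2, -0.2]
width: 0.0883
grip_force: 0.0
```

{"fn": "shift_gripper", "kwargs": {
  "rows": [
    {"sz": 0.2},
    {"sz": 0.2},
    {"sz": 0.16},
    {}
  ]
}}

```text
time: 4.35
ee_pos: [0.4333, -0.1666, 0.0716]
eef_rot: [-2.522, -1.87, 0.001]
force: [0.2, 0.1, 0.7]
width: 0.0877
grip_force: 0.0
```

{"fn": "shift_gripper", "kwargs": {
  "rows": [
    {},
    {},
    {}
  ],
  "aperture": 0.066
}}

```text
time: 4.65
ee_pos: [0.4341, -0.1671, 0.0731]
eef_rot: [2.523, 1.87, 0.001]
force: [2.1, -0.6, 3.0]
width: 0.067
grip_force: 1.1
```

Scaled: -0.002 m is -0.04.

{"fn": "shift_gripper", "kwargs": {
  "rows": [
    {"sy": -0.04},
    {"sy": -0.04},
    {"sy": -0.04},
    {},
    {},
    {}
  ],
  "aperture": 0.0
}}

```text
time: 5.25
ee_pos: [0.427, -0.1648, 0.0729]
eef_rot: [-2.522, -1.87, 0.002]
force: [-3.5, 0.1, 9.2]
width: 0.0365
grip_force: 30.0
```

{"fn": "shift_gripper", "kwargs": {
  "rows": [
    {"sz": -0.2},
    {"sz": -0.2},
    {"sz": -0.2},
    {},
    {}
  ]
}}

```text
time: 5.75
ee_pos: [0.4279, -0.165, 0.1028]
eef_rot: [-2.524, -1.871, 0.0]
force: [0.2, -0.6, -5.9]
width: 0.0366
grip_force: 30.0
```

Run:
```python
from h import *
delta(.4,-.2,.1,-16.9); print(manip.get_obs()["torque"])
im=snap("top","top2.png"); im2=snap("side","side2.png"); cv2.imwrite("pics/c2.png",np.hstack([cv2.resize(im[170:305,240:380],(400,386)),cv2.resize(im2[180:315,270:410],(400,386))]))
```

```text
t 5.75 pos [ 0.4279 -0.165   0.1028] head -16.9 tilt -1.0 d [-0.0416 -0.0165  0.0028] rz 0.0001 F [ 0.2 -0.6 -5.9] w 0.0366 gf 30.01727035967633
[ 0.11792482  0.68383077 -0.00209048]
```

View pics/c2.png

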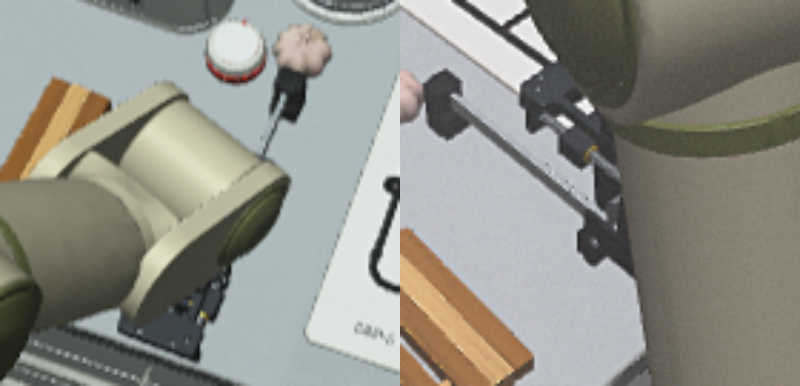

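The clamp is lifted and held: 30 N grip, about 5.9 N of weight. The far jaw's top is at about (342,198) in the top view and (283,210) in the side view. I'll check it for droop.

Run:
```python
from h import *
def tri(a,b):
    c1,d1=ray("top",*a);c2,d2=ray("side",*b); M=np.c_[d1,-d2]
    s=np.linalg.lstsq(M,c2-c1,rcond=None)[0]; p=c1+s[0]*d1;q=c2+s[1]*d2; return ((p+q)/2).round(4),np.linalg.norm(p-q).round(4)
print(tri((342.2,197.5),(283,209.7)), tri((240+292/2.857,170+122/2.857),(270+50/2.857,180+135/2.857)))
b=np.array([.5614,-.028]);u=np.array([np.cos(np.radians(69.6)),np.sin(np.radians(69.6))])
# clamp x = -u, tool at clamp x 46; near face at -(.0705+.008)
n=b-u*(.0705+.010); g=n-u*.046; print("near",n,"tcp",g); delta(*g,.145,69.6)
```

```text
(array([ 0.656 , -0.2334,  0.0718]), np.float64(0.0012)) (array([ 0.6453, -0.236 ,  0.0043]), np.float64(0.0084))
near [ 0.53333995 -0.1034512 ] tcp [ 0.51730564 -0.14656617]
t 5.85 pos [ 0.4278 -0.165   0.1024] head -16.9 tilt -1.0 d [ 0.0436  0.0803 -0.0426] rz -1.5097 F [ 0.1  0.9 -5.2] w 0.0361 gf 30.01778463833034
```

{"fn": "shift_gripper", "kwargs": {
  "rows": [
    {"sz": -0.3},
    {"sz": -0.3},
    {"sz": -0.2},
    {}
  ]
}}

```text
time: 6.25
ee_pos: [0.4284, -0.1654, 0.1435]
eef_rot: [2.522, 1.87, 0.001]
force: [0.4, 0.4, -7.1]
width: 0.0364
grip_force: 30.0
```

Scaled: -0.015 m is -0.3, -0.005 m is -0.1, -0.05 rad / 6.2832 = -0.008.

{"fn": "shift_gripper", "kwargs": {
  "rows": [
    {"sy": -0.3, "sz": -0.1},
    {"sy": -0.3, "sz": -0.1},
    {"rz": -0.008},
    {"rz": -0.0159},
    {"rz": -0.0191},
    {"rz": -0.0191},
    {"rz": -0.0191},
    {"rz": -0.0191},
    {"rz": -0.0191},
    {"rz": -0.0191},
    {"rz": -0.0191},
    {"rz": -0.0191},
    {"rz": -0.0191},
    {"rz": -0.0191},
    {"rz": -0.0159},
    {"rz": -0.0095},
    {},
    {}
  ]
}}

```text
time: 8.05
ee_pos: [0.3993, -0.1565, 0.1524]
eef_rot: [-0.558, -3.091, 0.0]
force: [0.5, 0.7, -6.6]
width: 0.0362
grip_force: 30.0
```

Run:
```python
from h import *
b=np.array([.5614,-.028]);u=np.array([np.cos(np.radians(69.6)),np.sin(np.radians(69.6))])
g=b-u*(.0705+.010+.046); delta(*g,.153,69.6)
```

```text
t 8.05 pos [ 0.3993 -0.1565  0.1524] head 69.52 tilt -1.0 d [-0.107   0.0506 -0.0006] rz -0.0013 F [ 0.5  0.7 -6.6] w 0.0362 gf 30.029205288738012
```

Scaled: -0.03 m is -0.6, -0.02 m is -0.4.

{"fn": "shift_gripper", "kwargs": {
  "rows": [
    {"sx": -0.4, "sy": 0.2},
    {"sx": -0.6, "sy": 0.3},
    {"sx": -0.6, "sy": 0.3},
    {"sx": -0.4, "sy": 0.2},
    {"sx": -0.14},
    {},
    {},
    {}
  ]
}}

```text
time: 8.85
ee_pos: [0.5161, -0.1469, 0.1528]
eef_rot: [-0.557, -3.091, -0.0]
force: [0.1, -0.9, -5.9]
width: 0.0362
grip_force: 30.0
```

Run:
```python
from h import *
b=np.array([.5614,-.028]);u=np.array([np.cos(np.radians(69.6)),np.sin(np.radians(69.6))])
g=b-u*(.0705+.010+.046); delta(*g,.072,69.6)
im=snap("top","top3.png"); im2=snap("side","side3.png"); cv2.imwrite("pics/c3.png",np.hstack([cv2.resize(im[160:300,210:350],(400,400),interpolation=cv2.INTER_CUBIC),cv2.resize(im2[200:360,200:360],(400,400),interpolation=cv2.INTER_CUBIC)]))
```

```text
t 8.85 pos [ 0.5161 -0.1469  0.1528] head 69.56 tilt -1.0 d [-0.001   0.0008  0.0808] rz -0.0006 F [ 0.1 -0.9 -5.9] w 0.0362 gf 30.028745003510267
```

View pics/c3.png

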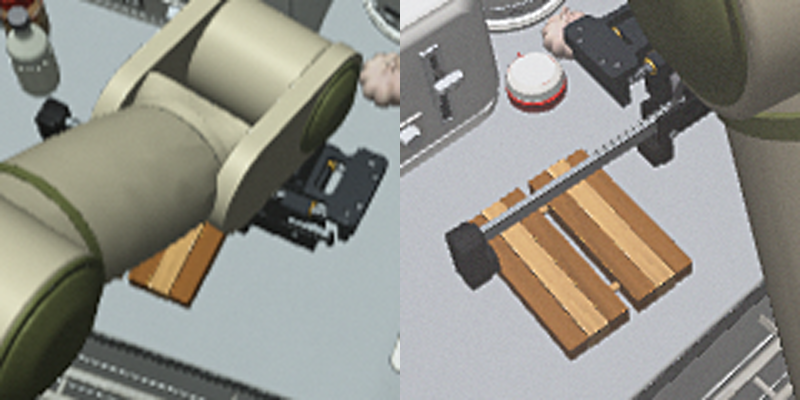

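Add to h.py:
```python
def tri(a,b):
    c1,d1=ray("top",*a);c2,d2=ray("side",*b); M=np.c_[d1,-d2]
    s=np.linalg.lstsq(M,c2-c1,rcond=None)[0]; p=c1+s[0]*d1;q=c2+s[1]*d2; return ((p+q)/2).round(4),np.linalg.norm(p-q).round(4)
```

Run:
```python
from h import *
print(tri((226.8,199.2),(226,292.8)))
im=cv2.imread("pics/side3.png"); sub=lambda x,y:(200+x/2.5,200+y/2.5)
for z in(.10,.11,.12,.13): print(z,plane("side",*sub(65,232),z)[:2].round(4))
# bar lower/upper line: points near jaw (485,232) and near cheeks (660,118)
for z in(.10,.11): print(plane("side",*sub(85,232),z)[:2].round(4))
print(plane("side",*sub(258,120),.128)[:2].round(4))
```

```text
(array([0.5916, 0.0671, 0.1411]), np.float64(0.0023))
0.1 [0.6148 0.0492]
0.11 [0.6095 0.0535]
0.12 [0.6042 0.0578]
0.13 [0.5988 0.0622]
[0.6001 0.0406]
[0.595  0.0451]
[ 0.5237 -0.117 ]
```

The far jaw's top triangulates to (0.592, 0.067, 0.141). That is level, heading about 70°, with roughly 15 mm of clearance beyond the far edge, so I'll lower it.

{"fn": "shift_gripper", "kwargs": {
  "rows": [
    {"sz": 0.4},
    {"sz": 0.4},
    {"sz": 0.3},
    {},
    {}
  ]
}}

```text
time: 9.45
ee_pos: [0.5172, -0.147, 0.0983]
eef_rot: [0.556, 3.091, -0.0]
force: [-0.8, -0.9, -5.9]
width: 0.0364
grip_force: 30.0
```

{"fn": "shift_gripper", "kwargs": {
  "rows": [
    {"sz": 0.2},
    {"sz": 0.12},
    {"sz": 0.08},
    {"sz": 0.06},
    {}
  ]
}}

```text
time: 9.95
ee_pos: [0.5171, -0.1468, 0.0746]
eef_rot: [-0.556, -3.092, -0.001]
force: [0.9, 0.3, -5.1]
width: 0.0357
grip_force: 30.0
```

{"fn": "shift_gripper", "kwargs": {
  "rows": [
    {"sz": 0.02},
    {}
  ]
}}

```text
time: 10.15
ee_pos: [0.5172, -0.147, 0.074]
eef_rot: [0.556, 3.091, -0.0]
force: [-0.6, -0.4, -2.3]
width: 0.0363
grip_force: 30.0
```

Run:
```python
from h import *
delta(.5161,-.1469,.0725,69.6); print(manip.get_obs()["torque"].round(2))
im=snap("side","side4.png"); cv2.imwrite("pics/c4.png",cv2.resize(im[200:350,200:400],(800,600),interpolation=cv2.INTER_CUBIC))
```

```text
t 10.15 pos [ 0.5172 -0.147   0.074 ] head 69.61 tilt -1.0 d [ 0.0011 -0.0003  0.0015] rz 0.0001 F [-0.6 -0.4 -2.3] w 0.0363 gf 29.996841356623918
[-0.2   0.04  0.03]
```

View pics/c4.png

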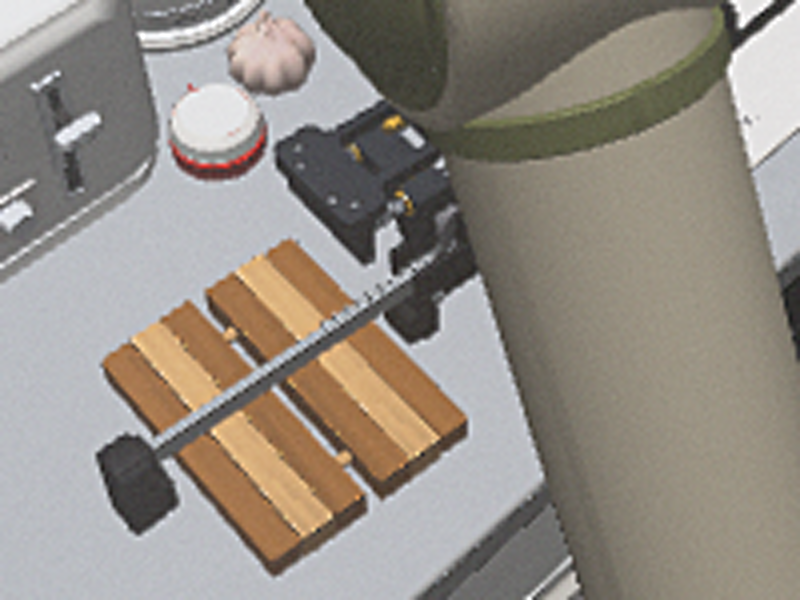

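The clamp straddles the board, with its far jaw at (135,485) and near jaw at (415,315) in the crop. The bar crosses near the board's middle. I'll quantify that with the same camera.

Run:
```python
from h import *
s=lambda x,y,z:plane("side",200+x/4,200+y/4,z)[:2]
A=s(105,360,.022);D=s(275,562,.022);B=s(290,240,.022);C=s(467,422,.022)
c=(A+B+C+D)/4; ux=((B-C)+(A-D));ux/=np.linalg.norm(ux); uy=(A+D-B-C); uy/=np.linalg.norm(uy)
print(A,B,C,D,c,np.degrees(np.arctan2(*ux[::-1])),np.degrees(np.arctan2(*uy[::-1])))
print("W",np.linalg.norm((A+D-B-C)/2),"L",np.linalg.norm((A+B-C-D)/2))
for z in(.045,.057):
  p=s(160,453,z) if z<.05 else s(155,443,z);q=s(400,297,z) if z<.05 else s(400,285,z)
  for r in(p,q): print(z,r,"along x",((r-c)@ux).round(4),"along y",((r-c)@uy).round(4))
  print(np.degrees(np.arctan2(*(p-q)[::-1])))
# near jaw bottom, far jaw: expected projections
u=np.array([np.cos(np.radians(69.6)),np.sin(np.radians(69.6))]);t=np.array([.5172,-.147])
for d in(.046,.046+.165): 
  r=t+u*d; print(d,((r-c)@ux).round(4),((r-c)@uy).round(4),[((proj("side",[*r,z])-200)*4).round(0) for z in(0,.03)])
```

```text
[0.66051975 0.00886699] [ 0.61565438 -0.11729785] [ 0.45727479 -0.06065193] [0.50261461 0.06577305] [ 0.55901588 -0.02582743] -19.749062423140778 70.34727511039083
W 0.13410685085493293 L 0.16802535785768197
0.045 [0.58522101 0.05204604] along x -0.0016 along y 0.0822
0.045 [ 0.52603847 -0.10159421] along x -0.0054 along y -0.0824
68.93321309302763
0.057 [0.58565784 0.0532559 ] along x -0.0016 along y 0.0834
0.057 [ 0.52565717 -0.10181861] along x -0.0057 along y -0.0828
68.84779222473684
0.046 0.0021 -0.0822 [array([395., 332.]), array([393., 304.])]
0.21100000000000002 0.004 0.0828 [array([164., 488.]), array([157., 461.])]
```

{"fn": "shift_gripper", "kwargs": {
  "rows": [
    {"sz": 0.02},
    {"sz": 0.01},
    {}
  ]
}}

```text
time: 10.5
ee_pos: [0.5174, -0.1472, 0.0731]
eef_rot: [0.556, 3.091, -0.001]
force: [-2.1, -1.6, 5.0]
width: 0.0365
grip_force: 30.0
```

Scaled: 0.003 m is 0.06, 0.002 m is 0.04, -0.01 rad / 6.2832 = -0.0016.

{"fn": "shift_gripper", "kwargs": {
  "rows": [
    {"sy": 0.06, "sz": -0.016},
    {"sy": 0.06, "rz": -0.0016},
    {"sy": 0.04},
    {}
  ]
}}

```text
time: 10.9
ee_pos: [0.5202, -0.139, 0.0731]
eef_rot: [0.54, 3.094, 0.0]
force: [-0.3, -0.8, -0.0]
width: 0.0366
grip_force: 30.0
```

{"fn": "shift_gripper", "kwargs": {
  "rows": [
    {"sy": 0.08},
    {"sy": 0.08},
    {"sy": 0.09},
    {},
    {}
  ],
  "aperture": 0.064
}}

```text
time: 11.4
ee_pos: [0.524, -0.127, 0.0729]
eef_rot: [-0.54, -3.094, -0.001]
force: [-0.8, -0.7, -0.8]
width: 0.0641
grip_force: 0.0
```

{"fn": "shift_gripper", "kwargs": {
  "rows": [
    {"sy": -0.08},
    {"sy": -0.08},
    {"sy": -0.09},
    {},
    {},
    {}
  ],
  "aperture": 0.0
}}

```text
time: 12.0
ee_pos: [0.5197, -0.14, 0.0731]
eef_rot: [-0.541, -3.095, 0.002]
force: [-1.2, -2.4, 1.2]
width: 0.0363
grip_force: 30.0
```

Run:
```python
from h import *
im=snap("side","side5.png"); cv2.imwrite("pics/c5.png",cv2.resize(im[200:350,200:400],(800,600),interpolation=cv2.INTER_CUBIC))
```

```text
(no output)
```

View pics/c5.png

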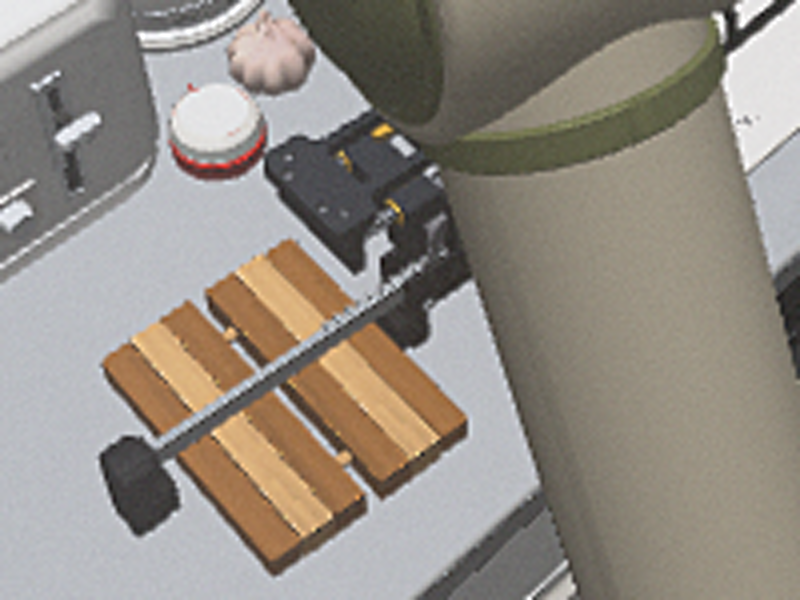

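The pump works: the far jaw drew in about 10 mm against the 8 mm shift, and the board is undisturbed. I'll pump again.

Scaled: 0.0045 m is 0.09, 0.004 m is 0.08.

{"fn": "shift_gripper", "kwargs": {
  "rows": [
    {"sy": 0.08},
    {"sy": 0.08},
    {"sy": 0.09},
    {},
    {}
  ],
  "aperture": 0.064
}}

```text
time: 12.55
ee_pos: [0.5241, -0.1268, 0.0729]
eef_rot: [-0.54, -3.095, -0.002]
force: [-1.1, 0.2, -0.5]
width: 0.0642
grip_force: 0.0
```

{"fn": "shift_gripper", "kwargs": {
  "rows": [
    {"sy": -0.08},
    {"sy": -0.08},
    {"sy": -0.09},
    {},
    {},
    {}
  ],
  "aperture": 0.0
}}

```text
time: 13.15
ee_pos: [0.5196, -0.14, 0.073]
eef_rot: [-0.541, -3.094, 0.002]
force: [-2.5, -3.5, 1.3]
width: 0.0363
grip_force: 30.0
```

{"fn": "shift_gripper", "kwargs": {
  "rows": [
    {"sy": 0.08},
    {"sy": 0.08},
    {"sy": 0.09},
    {},
    {}
  ],
  "aperture": 0.064
}}

```text
time: 13.65
ee_pos: [0.5241, -0.1269, 0.0729]
eef_rot: [-0.54, -3.095, -0.001]
force: [0.2, 0.1, -0.3]
width: 0.0639
grip_force: 0.0
```

{"fn": "shift_gripper", "kwargs": {
  "rows": [
    {"sy": -0.08},
    {"sy": -0.08},
    {"sy": -0.04},
    {},
    {},
    {}
  ],
  "aperture": 0.045
}}

```text
time: 14.25
ee_pos: [0.5207, -0.1371, 0.073]
eef_rot: [-0.541, -3.095, 0.0]
force: [0.6, 1.3, 1.8]
width: 0.0449
grip_force: 0.9
```

Run:
```python
from h import *
im=snap("side","side6.png"); cv2.imwrite("pics/c6.png",cv2.resize(im[200:350,200:400],(800,600),interpolation=cv2.INTER_CUBIC)); delta(.5,-.1,.07,70)
```

```text
t 14.3 pos [ 0.5207 -0.137   0.073 ] head 70.19 tilt -1.0 d [0.032  0.0278 0.003 ] rz 0.0033 F [-1.   0.8  1.7] w 0.0448 gf 0.9107431350275874
```

View pics/c6.png

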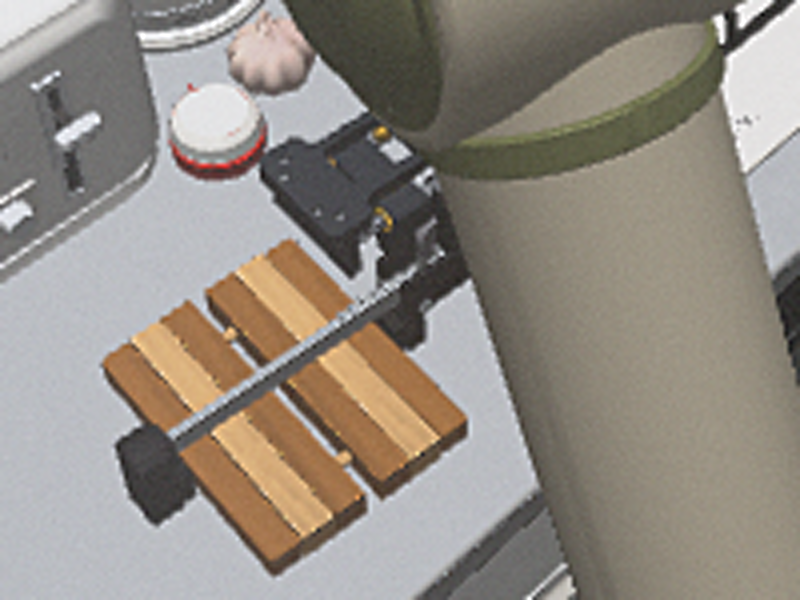

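The far jaw, at (155,475), is now close to the board edge. The joint still gapes, so I'll continue this squeeze and pump again.

Scaled: -0.003 m is -0.06, -0.001 m is -0.02.

{"fn": "shift_gripper", "kwargs": {
  "rows": [
    {"sy": -0.06},
    {"sy": -0.02},
    {},
    {},
    {}
  ],
  "aperture": 0.0
}}

```text
time: 14.8
ee_pos: [0.5192, -0.1408, 0.0728]
eef_rot: [-0.54, -3.094, 0.0]
force: [1.2, 1.6, -2.8]
width: 0.0364
grip_force: 30.0
```

{"fn": "shift_gripper", "kwargs": {
  "rows": [
    {"sy": 0.08},
    {"sy": 0.08},
    {"sy": 0.09},
    {},
    {}
  ],
  "aperture": 0.064
}}

```text
time: 15.3
ee_pos: [0.5238, -0.1288, 0.0733]
eef_rot: [0.54, 3.094, 0.0]
force: [0.3, -1.0, 0.6]
width: 0.0639
grip_force: 0.0
```

{"fn": "shift_gripper", "kwargs": {
  "rows": [
    {"sy": -0.06},
    {"sy": -0.06},
    {"sy": -0.02},
    {},
    {},
    {}
  ],
  "aperture": 0.050
}}

```text
time: 15.9
ee_pos: [0.5213, -0.1356, 0.0731]
eef_rot: [0.54, 3.095, -0.0]
force: [1.6, 1.6, 2.0]
width: 0.0504
grip_force: 1.4
```

Run:
```python
from h import *
im=snap("side","side7.png"); cv2.imwrite("pics/c7.png",cv2.resize(im[200:350,200:400],(800,600),interpolation=cv2.INTER_CUBIC)); delta(.5,-.1,.07,70)
```

```text
t 15.95 pos [ 0.5212 -0.1356  0.0731] head 70.19 tilt -1.0 d [0.032  0.0263 0.003 ] rz 0.0033 F [1.3 2.1 1.6] w 0.05 gf 1.342050964012742
```

View pics/c7.png

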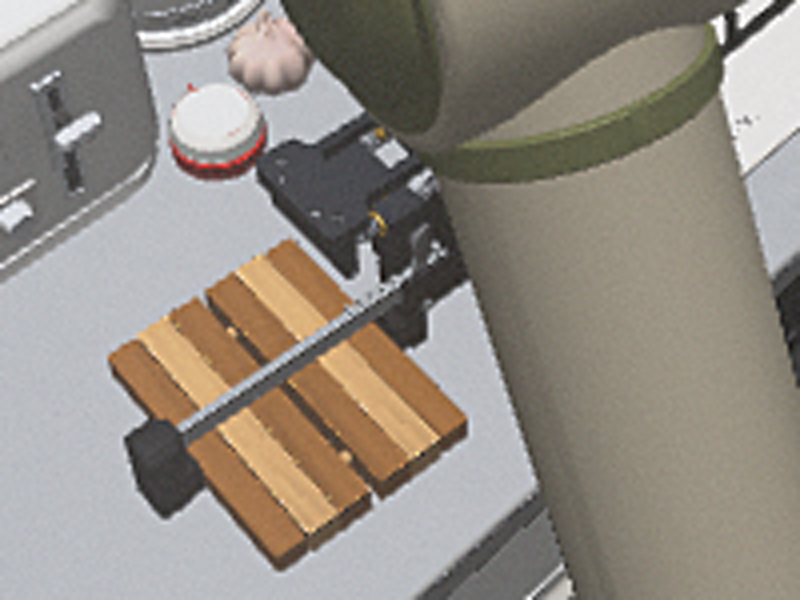

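The joint is closing: the gap is about half what it was. That makes 11 pictures viewed, one over the limit of 10, so I'll view no more and work from numbers only.

Careful with the scale: shifts go in shares of 50 mm and turns go in shares of 2 pi rad. That gives: -0.002 m is -0.04, -0.0015 m is -0.03.

{"fn": "shift_gripper", "kwargs": {
  "rows": [
    {"sy": -0.04},
    {"sy": -0.03},
    {},
    {}
  ],
  "aperture": 0.043
}}

```text
time: 16.35
ee_pos: [0.52, -0.139, 0.073]
eef_rot: [0.541, 3.095, -0.0]
force: [2.1, 3.5, 2.5]
width: 0.0431
grip_force: 1.6
```

{"fn": "shift_gripper", "kwargs": {
  "rows": [
    {"sy": -0.04},
    {"sy": -0.02},
    {},
    {}
  ],
  "aperture": 0.037
}}

```text
time: 16.75
ee_pos: [0.5188, -0.1413, 0.0728]
eef_rot: [-0.541, -3.094, -0.001]
force: [2.0, 4.9, 1.8]
width: 0.0374
grip_force: 12.3
```

Add to h.py:
```python
def joint(fn):
    "dark gap and board width sampled in the side view, along board y at z=22 mm, for several x"
    im=snap("side",fn); g=cv2.cvtColor(im,cv2.COLOR_BGR2HSV)
    m=cv2.medianBlur(cv2.inRange(g,(5,70,90),(25,255,255)),3)
    c=np.array([.5614,-.028]);h=np.radians(69.8);uy=np.array([np.cos(h),np.sin(h)]);ux=np.array([uy[1],-uy[0]])
    for x in(-.078,-.065,-.045,-.035,.045,.06,.075):
        ys=np.arange(-.09,.09,.0005); P=[proj("side",[*(c+ux*x+uy*y),.022]) for y in ys]
        P=np.float32(P); v=cv2.remap(g[:,:,2],P[:,:1],P[:,1:],cv2.INTER_LINEAR).ravel(); w=cv2.remap(m,P[:,:1],P[:,1:],cv2.INTER_LINEAR).ravel()>127
        k=(abs(ys)<.03); i=np.argmin(np.where(k,v,999)); on=np.where(w)[0]
        print(x,"edges",ys[on[0]].round(4),ys[on[-1]].round(4),"W",(ys[on[-1]]-ys[on[0]]).round(4),"off-wood",(~w[on[0]:on[-1]]).sum()*.5,"mm; darkest",v[i],"at",ys[i].round(4))
```

```bash
python3 -c "
from h import *
joint('side8.png'); delta(.5,-.1,.07,70)"
```

```text
-0.078 edges -0.07 0.0585 W 0.1285 off-wood 0.0 mm; darkest 140 at -0.008
-0.065 edges -0.0695 0.06 W 0.1295 off-wood 0.0 mm; darkest 141 at -0.007
-0.045 edges -0.0695 0.0595 W 0.129 off-wood 0.0 mm; darkest 126 at -0.027
-0.035 edges -0.069 0.059 W 0.128 off-wood 0.0 mm; darkest 144 at 0.0125
0.045 edges -0.069 0.0605 W 0.1295 off-wood 0.0 mm; darkest 151 at -0.025
0.06 edges -0.069 0.06 W 0.129 off-wood 0.0 mm; darkest 149 at 0.0155
0.075 edges -0.0685 0.0595 W 0.128 off-wood 0.0 mm; darkest 142 at -0.005
t 16.8 pos [ 0.5188 -0.1413  0.0728] head 70.18 tilt -1.0 d [0.0317 0.0325 0.0028] rz 0.0032 F [2.7 5.6 1.5] w 0.0366 gf 12.29172341991216
```

The joint is closed: width about 129 mm everywhere and no off-wood pixels. The near pad probably isn't loaded yet, so I'll do one more pump, squeezing gradually.

Scaled: 0.0045 m is 0.09, 0.004 m is 0.08.

{"fn": "shift_gripper", "kwargs": {
  "rows": [
    {"sy": 0.08},
    {"sy": 0.08},
    {"sy": 0.09},
    {},
    {}
  ],
  "aperture": 0.064
}}

```text
time: 17.3
ee_pos: [0.5232, -0.1299, 0.073]
eef_rot: [-0.54, -3.095, 0.0]
force: [0.1, -0.2, 0.9]
width: 0.0642
grip_force: 0.0
```

{"fn": "shift_gripper", "kwargs": {
  "rows": [
    {"sy": -0.06},
    {"sy": -0.06},
    {"sy": -0.02},
    {},
    {}
  ],
  "aperture": 0.050
}}

```text
time: 17.8
ee_pos: [0.521, -0.1365, 0.0732]
eef_rot: [0.54, 3.094, 0.0]
force: [2.0, 4.1, 3.4]
width: 0.0503
grip_force: 2.0
```

{"fn": "shift_gripper", "kwargs": {
  "rows": [
    {"sy": -0.03},
    {"sy": -0.02},
    {},
    {}
  ],
  "aperture": 0.045
}}

```text
time: 18.2
ee_pos: [0.5203, -0.1383, 0.0732]
eef_rot: [0.54, 3.094, 0.001]
force: [2.7, 6.7, 5.0]
width: 0.0452
grip_force: 3.7
```

```bash
python3 -c "
from h import *
joint('side9.png'); delta(.5,-.1,.07,70)"
```

```text
-0.078 edges -0.072 0.0555 W 0.1275 off-wood 0.0 mm; darkest 128 at -0.03
-0.065 edges -0.0715 0.0565 W 0.128 off-wood 0.0 mm; darkest 137 at 0.0125
-0.045 edges -0.073 0.0565 W 0.1295 off-wood 0.0 mm; darkest 139 at -0.01
-0.035 edges -0.0725 0.0555 W 0.128 off-wood 0.0 mm; darkest 145 at -0.0085
0.045 edges -0.071 0.057 W 0.128 off-wood 0.0 mm; darkest 138 at -0.008
0.06 edges -0.0705 0.0565 W 0.127 off-wood 0.0 mm; darkest 143 at -0.0095
0.075 edges -0.0705 0.0575 W 0.128 off-wood 0.0 mm; darkest 145 at 0.0115
t 18.25 pos [ 0.5203 -0.1383  0.0732] head 70.19 tilt -1.0 d [0.0321 0.0292 0.0032] rz 0.0033 F [3.  6.8 5.5] w 0.045 gf 3.7132549937814474
```

Scaled: -0.001 m is -0.02.

{"fn": "shift_gripper", "kwargs": {
  "rows": [
    {"sy": -0.02},
    {"sy": -0.02},
    {},
    {}
  ],
  "aperture": 0.041
}}

```text
time: 18.65
ee_pos: [0.5196, -0.14, 0.0732]
eef_rot: [0.54, 3.094, 0.002]
force: [3.1, 8.9, 4.0]
width: 0.0414
grip_force: 6.4
```

{"fn": "shift_gripper", "kwargs": {
  "rows": [
    {"sy": -0.02},
    {"sy": -0.01},
    {},
    {}
  ],
  "aperture": 0.038
}}

```text
time: 19.05
ee_pos: [0.5191, -0.1415, 0.073]
eef_rot: [0.54, 3.094, 0.002]
force: [3.6, 6.5, 2.6]
width: 0.038
grip_force: 11.9
```

```bash
python3 -c "
from h import *
joint('side10.png'); delta(.5,-.1,.07,70)"
```

```text
-0.078 edges -0.0735 0.054 W 0.1275 off-wood 0.0 mm; darkest 120 at -0.0105
-0.065 edges -0.0735 0.0545 W 0.128 off-wood 0.0 mm; darkest 132 at 0.0095
-0.045 edges -0.073 0.055 W 0.128 off-wood 0.0 mm; darkest 126 at -0.011
-0.035 edges -0.0745 0.0545 W 0.129 off-wood 0.0 mm; darkest 145 at 0.0065
0.045 edges -0.073 0.0555 W 0.1285 off-wood 0.0 mm; darkest 150 at -0.0285
0.06 edges -0.073 0.055 W 0.128 off-wood 0.0 mm; darkest 150 at -0.01
0.075 edges -0.072 0.055 W 0.127 off-wood 0.0 mm; darkest 148 at -0.03
t 19.1 pos [ 0.5191 -0.1415  0.073 ] head 70.19 tilt -1.0 d [0.032  0.0326 0.003 ] rz 0.0033 F [3.9 6.1 3. ] w 0.038 gf 11.879210587358102
```

Grip force against closing travel matches the pad stiffness, so both pads are pressing. The stroke is almost used up, though, so I'll do one more pump to reach firm pressure mid-stroke.

Scaled: 0.0045 m is 0.09, 0.004 m is 0.08.

{"fn": "shift_gripper", "kwargs": {
  "rows": [
    {"sy": 0.08},
    {"sy": 0.08},
    {"sy": 0.09},
    {},
    {}
  ],
  "aperture": 0.064
}}

```text
time: 19.6
ee_pos: [0.523, -0.1303, 0.0729]
eef_rot: [-0.54, -3.095, -0.0]
force: [-0.4, 0.1, -0.2]
width: 0.0638
grip_force: 0.0
```

{"fn": "shift_gripper", "kwargs": {
  "rows": [
    {"sy": -0.04},
    {"sy": -0.03},
    {},
    {},
    {}
  ],
  "aperture": 0.057
}}

```text
time: 20.1
ee_pos: [0.5219, -0.1337, 0.0731]
eef_rot: [0.541, 3.095, 0.0]
force: [-0.7, 2.4, 1.9]
width: 0.0569
grip_force: 0.7
```

{"fn": "shift_gripper", "kwargs": {
  "rows": [
    {"sy": -0.03},
    {},
    {}
  ],
  "aperture": 0.054
}}

```text
time: 20.4
ee_pos: [0.5214, -0.1352, 0.0731]
eef_rot: [0.541, 3.095, 0.0]
force: [0.1, 2.7, 1.3]
width: 0.0539
grip_force: 0.9
```

{"fn": "shift_gripper", "kwargs": {
  "rows": [
    {"sy": -0.03},
    {},
    {}
  ],
  "aperture": 0.051
}}

```text
time: 20.7
ee_pos: [0.5209, -0.1366, 0.0731]
eef_rot: [0.541, 3.095, -0.0]
force: [-0.3, 1.9, 0.9]
width: 0.0512
grip_force: 0.9
```

Scaled: -0.0015 m is -0.03.

{"fn": "shift_gripper", "kwargs": {
  "rows": [
    {"sy": -0.03},
    {},
    {}
  ],
  "aperture": 0.048
}}

```text
time: 21.0
ee_pos: [0.5203, -0.138, 0.073]
eef_rot: [-0.541, -3.095, -0.0]
force: [0.4, 2.1, 1.9]
width: 0.0481
grip_force: 1.0
```

{"fn": "shift_gripper", "kwargs": {
  "rows": [
    {"sy": -0.02},
    {},
    {}
  ],
  "aperture": 0.046
}}

```text
time: 21.3
ee_pos: [0.5202, -0.1384, 0.0731]
eef_rot: [0.54, 3.094, 0.001]
force: [1.9, 5.5, 2.3]
width: 0.046
grip_force: 2.8
```

{"fn": "shift_gripper", "kwargs": {
  "rows": [
    {"sy": -0.02},
    {},
    {}
  ],
  "aperture": 0.044
}}

```text
time: 21.6
ee_pos: [0.5199, -0.1391, 0.0731]
eef_rot: [0.54, 3.094, 0.002]
force: [2.9, 7.4, 2.7]
width: 0.0442
grip_force: 3.8
```

{"fn": "shift_gripper", "kwargs": {
  "rows": [
    {"sy": -0.02},
    {},
    {}
  ],
  "aperture": 0.042
}}

```text
time: 21.9
ee_pos: [0.5196, -0.14, 0.0731]
eef_rot: [0.54, 3.094, 0.002]
force: [3.1, 7.6, 2.7]
width: 0.042
grip_force: 5.3
```

Lateral force is about 8 N, so I've over-compensated in tool y. I'll shift back and keep closing.

Scaled: 0.001 m is 0.02.

{"fn": "shift_gripper", "kwargs": {
  "rows": [
    {"sy": 0.02},
    {},
    {}
  ]
}}

```text
time: 22.2
ee_pos: [0.5198, -0.1396, 0.0732]
eef_rot: [0.54, 3.095, 0.001]
force: [1.7, 5.8, 3.7]
width: 0.0423
grip_force: 6.2
```

{"fn": "shift_gripper", "kwargs": {
  "rows": [
    {"sy": 0.02},
    {},
    {}
  ]
}}

```text
time: 22.5
ee_pos: [0.5199, -0.1395, 0.0732]
eef_rot: [0.541, 3.095, -0.002]
force: [-2.7, -3.0, 5.1]
width: 0.0421
grip_force: 9.7
```

{"fn": "shift_gripper", "kwargs": {
  "rows": [
    {},
    {},
    {}
  ],
  "aperture": 0.040
}}

```text
time: 22.8
ee_pos: [0.5198, -0.1399, 0.0732]
eef_rot: [-0.541, -3.095, 0.003]
force: [-3.1, -4.2, 5.3]
width: 0.0403
grip_force: 14.8
```

Scaled: -0.0008 m is -0.016.

{"fn": "shift_gripper", "kwargs": {
  "rows": [
    {"sy": -0.016},
    {},
    {}
  ],
  "aperture": 0.0387
}}

```text
time: 23.1
ee_pos: [0.5196, -0.1403, 0.0732]
eef_rot: [0.54, 3.095, -0.002]
force: [-1.7, -3.2, 5.6]
width: 0.0389
grip_force: 16.9
```

{"fn": "shift_gripper", "kwargs": {
  "rows": [
    {},
    {},
    {},
    {},
    {}
  ]
}}

```text
time: 23.6
ee_pos: [0.5196, -0.1403, 0.0732]
eef_rot: [0.54, 3.095, -0.002]
force: [-3.5, -3.1, 4.8]
width: 0.0389
grip_force: 16.9
```

```bash
python3 -c "
from h import *
joint('side11.png'); delta(.5,-.1,.07,70)"
```

```text
-0.078 edges -0.0735 0.054 W 0.1275 off-wood 0.0 mm; darkest 127 at -0.011
-0.065 edges -0.0735 0.055 W 0.1285 off-wood 0.0 mm; darkest 142 at 0.0095
-0.045 edges -0.073 0.055 W 0.128 off-wood 0.0 mm; darkest 137 at 0.009
-0.035 edges -0.0745 0.055 W 0.1295 off-wood 0.0 mm; darkest 143 at -0.011
0.045 edges -0.073 0.0555 W 0.1285 off-wood 0.0 mm; darkest 138 at -0.03
0.06 edges -0.073 0.055 W 0.128 off-wood 0.0 mm; darkest 130 at -0.0095
0.075 edges -0.072 0.055 W 0.127 off-wood 0.0 mm; darkest 150 at -0.0105
t 23.65 pos [ 0.5196 -0.1403  0.0732] head 70.19 tilt -1.0 d [0.0321 0.0312 0.0031] rz 0.0033 F [-2.7 -4.3  5.4] w 0.0389 gf 16.904771564898056
```

Grip force rose steadily from w≈47 mm (1 N) to 38.9 mm (about 15–17 N). That matches the pads being compressed with about 20 N on each. The joint is closed and the readings are steady, so I'm handing in.

```bash
python3 -c "
from workcell import manip
print(manip.close_job()); o=manip.get_obs(); print(o['time'],o['width'],o['grip_force'])"
```

```text
the job is handed in; nothing more can be done
None
the job is handed in; nothing more can be done
```

I handed the job in with the clamp across the middle of the board, the joint measured closed, and the trigger still held squeezed (about 17 N grip, an estimated 20 N on each pad from the grip force), but I viewed 11 pictures instead of the 10 allowed, and the judge's verdict was not shown.

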